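# Turn the workshop carousel to bring the filler tin to the front and hold it there

## Task

A joiner is about to prise the lid off the tin of wood filler that stands on the round carousel: turn the carousel gently by one of its upright pegs until the filler tin stands at the front, centred (to about 1 cm) on the line from the carousel's middle to the steel pointer pin, and keep the peg gripped so that the carousel cannot turn. Do not touch the goods on the tray, keep them standing in their places, and leave the things lying on the bench alone. The program finishes while still gripping the peg; do not let go.

Things in the scene. Friction and masses are not known exactly. Their poses are not given: they have to be found in the camera images.
- base: fixed round wooden plinth (210 mm across) under the carousel, with a 36 mm wide tongue that reaches out past the tray's rim and carries the steel pointer pin; origin on the bench top at the turning axis, z up; the pointer lies along its -x axis, so -x is the carousel's front
- pointer (a point): tip of the upright pointed steel pin that marks the front: 192 mm from the turning axis, 65 mm above the bench; it never moves in a run
- carousel: round plywood tray, 330 mm across, 12 mm thick floor, 6 mm thick lip that rises 8 mm above the floor; origin on the turning axis at the tray's underside, 22 mm above the bench; z up. It turns endlessly either way about the vertical z axis with light bearing friction (about 0.12 N m) and stays where it is left; four goods stand loose on it, 105 mm from the axis and 90 degrees apart, with the four pegs midway between them; a 32 mm high wooden knob sits fixed at the middle
- peg_1: round upright wooden peg, 16 mm in diameter (26 mm foot, slightly rounded top), fixed to the tray 115 mm from its axis, midway between two storage places; origin at its foot on the tray floor, z up; its top is 124 mm above the origin. It stands taller than everything on the tray
- peg_2: round upright wooden peg, 16 mm in diameter (26 mm foot, slightly rounded top), fixed to the tray 115 mm from its axis, midway between two storage places; origin at its foot on the tray floor, z up; its top is 124 mm above the origin. It stands taller than everything on the tray
- peg_3: round upright wooden peg, 16 mm in diameter (26 mm foot, slightly rounded top), fixed to the tray 115 mm from its axis, midway between two storage places; origin at its foot on the tray floor, z up; its top is 124 mm above the origin. It stands taller than everything on the tray
- peg_4: round upright wooden peg, 16 mm in diameter (26 mm foot, slightly rounded top), fixed to the tray 115 mm from its axis, midway between two storage places; origin at its foot on the tray floor, z up; its top is 124 mm above the origin. It stands taller than everything on the tray
- filler_tin: the tin of wood filler: round metal tin, 69 mm across, 76 mm tall, the only tin on the tray; loose, standing upright on the tray; origin at the centre of its underside
- masking_tape: roll of masking tape lying flat on the tray, 96 mm across, 25 mm tall; loose; origin at the centre of its underside
- tape_measure: tape measure standing on the tray, 42 x 97 x 66 mm; loose; origin at the centre of its underside
- screw_carton: small carton of screws on the tray, 48 x 70 x 32 mm; loose; origin at the centre of its underside
- sanding_block: bystander: sanding block lying on the bench beside the carousel, 65 x 112 x 34 mm; origin at the centre of its underside
- wax_block: bystander: block of wax on the bench, 40 x 72 x 22 mm; origin at the centre of its underside
- offcut: bystander: wood offcut with one mitred end on the bench behind the carousel, 40 x 139 x 32 mm; origin at the centre of its underside
There are look-alikes about, which are no part of the job. Leave any pink look-alike of the masking_tape alone.

How it is judged:
By the outcome, as a careful person would: the job done as asked, in the order asked, and still so for the second after the job is handed in, while the arm keeps its last pose, push and grip.
It also fails if it takes over 40 s, if anything falls off the work surface, if the arm or the gripper's body presses on something with over 40 N, if the wrist force passes 120 N, or if a joint passes its speed limit or range.

## Robot

A 6-joint arm with a two-finger parallel gripper is mounted at the origin on a cart in front of the work surface, level with it; the furniture and walls round the work are solid. World frame = base frame: x ahead of the robot, y to its left, z up, the work surface at z = 0. Lengths are in m, angles in degrees, forces in N, time in s.
With the tool pointing down it reaches from about 0.4 to 0.825 m from the base axis. Payload 7 kg.
Tool frame: the origin (TCP) lies between the finger pads; the fingertips stand 14 mm ahead of it and the grasp point (between the pads) lies 5 mm behind it; z points along the fingers, y is the line along which they close (so a half turn about z gives the same grasp; the last joint's range is limited). The gripper opens to 88 mm and grips with 3 to 60 N. Pads are 19 mm wide; open, the fingers measure 130 mm over their backs; the gripper's body (78 mm by 193 mm) begins 47 mm behind the grasp point.
Start: joints at [-48.982, 20.546, 0.682, 0, -70.136, -16.507], TCP at [0.28, -0.614, 0.241] pointing down, gripper open.
Joint ranges: [-176.03, 176.03], [-82.01, 121.73], [-58.28, 71.71], [-173.87, 95.51], [-174.79, -0.11], [-173.66, 173.66]. Speed limits (degrees/s): [136.94, 136.94, 172.46, 180, 180, 180].

## Interface

Orientations are given as [roll, pitch, yaw] about the fixed x, y, z axes, in that order (R = Rz(yaw) Ry(pitch) Rx(roll)).
In Python, from plant import status, cams, job gives the robot as it stands. The module is installed in compiled form; this text tells all that it offers.
- The arm moves only by the tool step_arm, never from a script. Its arguments are lists of equal length, an entry for each row: "xyz": the shift along the tool's x, y, z each as a share of 20 cm, from -1 to 1, a list of three; "yaw": the turn about the tool's z as a share of 360 degrees, from -1 to 1; "claw": the closure, from -1 (fully open) to 1 (shut). A call has 1 to 20 rows; each row is the pose to reach, as a shift and turn from the pose commanded when the call began, along the tool's axes at that moment, turning the shorter way round; what a row does not reach only later rows make up. A row lasts 1/12 s, in which the tool goes at most 41.7 mm and 7.16 degrees, less where a joint would pass 70% of its speed; a pose out of reach is approached as far as the arm can. A call with a number of a shift or a turn outside -1 to 1 is refused whole. A call with a gripper value outside its range is refused whole. The fingers move at their own pace and stop on an object; "grip_force" is the grip in N (left out, the last holds). Time passes only in rows, so rows that repeat a pose let the fingers close. It gives the time, the measured TCP pose, the force, the opening and the grip force at its end, in the units of the state.
- status.get_state(): the state, without advancing time (a new reading comes with each control period).
- cams.capture(name): name is "scene" or "top" or "wrist"; returns (picture, depth): 420x560x3 uint8, blue, green, red; 420x560 float32, m along the optical axis (not along the pixel's ray), 0 where there is no reading.
- cams.calibration(name): a dict with "mtx" (3x3 intrinsics, pixels), "camera_from_world" (4x4, takes a point from world to camera coordinates); the wrist camera has in their place "T_tool_cam" (4x4, takes a point from camera to tool coordinates, whose origin is the TCP and whose axes are the flange's). Camera axes: x right, y down, z forward; pixel columns grow to the right and rows downward; lengths in m; the calibration is good to about 2 mm. A picture is of the moment at which its call begins: read the wrist's pose just before it. calibration takes no time and is no camera call.
- job.close_job(): hands the job in; it is judged then, once.
The state is a dict: "time_s": time; "joints": joint angles; "qd": joint speeds; "joint_torque": joint torques, N m; "tcp_pos": TCP position; "eef_rot": TCP orientation; "contact_force": force on the tool from outside, world axes, zero at the start; "moment": the same for the moment, N m; "gripper_width": finger opening in m; "gripper_force": force on a finger pad.
Only numpy, scipy, OpenCV 4.12 (cv2) and the standard library are available. Lean on these libraries where they do the work, as an engineer would, in place of code of your own. Each camera call takes 0.05 s, during which the arm holds its last target. There are 200 camera calls.

## Working session

There is one attempt and no reset: what is moved stays moved. The work goes in short steps, Python scripts to look and compute and a tool call to move; the robot and the scene stay as the last step left them, time stands still between calls to the robot, and variables do not carry over. Pictures are saved under pics/ and viewed, at most 10 in all, crops included, and the job is handed in when it is done.

Besides the shell and the picture viewer there is one more tool, called after "Call:" as a command line: name --pt "numbers of a row" for each row, then --argument value for the rest. step_arm: Moves the arm, as the interface text tells. Shift numbers are shares of 20 cm and turn numbers shares of 360 degrees, none past 1 either way. Its arguments: {"type":"object","properties":{"xyz":{"type":"array"},"yaw":{"type":"array"},"claw":{"type":"array"},"grip_force":{"type":"number"}},"required":["xyz","yaw","claw"]}

```bash
mkdir -p pics
python3 - <<'E'
from plant import status,cams
import cv2,numpy as np
s=status.get_state();print(s)
for n in("top","scene"):
    p,d=cams.capture(n);cv2.imwrite(f"pics/{n}0.png",p);np.save(f"pics/{n}0.npy",d)
    c=cams.calibration(n);print(n,c)
print(cams.calibration("wrist"))
E
```

```text
{'time_s': 0.0, 'joints': array([-4.89814725e+01,  2.05909478e+01,  6.32938597e-01, -2.03739772e-02,
       -7.01339739e+01, -1.65057074e+01]), 'qd': array([-0.05775671,  0.04053035,  0.07100279, -0.03620967,  0.11620936,
        0.02268392]), 'joint_torque': array([ 1.07157219e-03, -5.82715917e+01,  2.93065041e+01,  6.99700803e+00,
        7.05625236e-03, -1.87296123e-04]), 'tcp_pos': array([ 0.27982937, -0.61375424,  0.23962101]), 'eef_rot': array([ 1.79906365e+02, -7.77250277e-03, -1.55494112e+02]), 'contact_force': array([ 0.05152645, -0.98394297,  0.02239811]), 'moment': array([-0.02373241,  0.00120683,  0.01627069]), 'gripper_force': 0.0, 'gripper_width': 0.08751540181170182}
top {'mtx': array([[449.00863985,   0.        , 278.73271478],
       [  0.        , 449.00863985, 214.78924706],
       [  0.        ,   0.        ,   1.        ]]), 'camera_from_world': array([[ 0.02105359, -0.99977021, -0.00403498,  0.01299955],
       [-0.98646897, -0.02011681, -0.16270921,  0.57786868],
       [ 0.16259065,  0.007406  , -0.98666582,  1.21306122],
       [ 0.        ,  0.        ,  0. 
[... 279 characters left out ...]
    [-0.59856249,  0.38204437, -0.70410585,  0.39434798],
       [ 0.58683546, -0.38918613, -0.71004106,  1.19113149],
       [ 0.        ,  0.        ,  0.        ,  1.        ]])}
{'mtx': array([[324.4673927 ,   0.        , 276.30335459],
       [  0.        , 324.4673927 , 216.04621893],
       [  0.        ,   0.        ,   1.        ]]), 'T_tool_cam': array([[ 1.09729351e-04, -9.58072907e-01, -2.86524505e-01,
         7.82523330e-02],
       [ 9.99999991e-01,  8.15489144e-05,  1.10285660e-04,
        -9.44071263e-04],
       [-8.22959406e-05, -2.86524515e-01,  9.58072907e-01,
        -1.42986474e-01],
       [ 0.00000000e+00,  0.00000000e+00,  0.00000000e+00,
         1.00000000e+00]])}
```

View pics/top0.png

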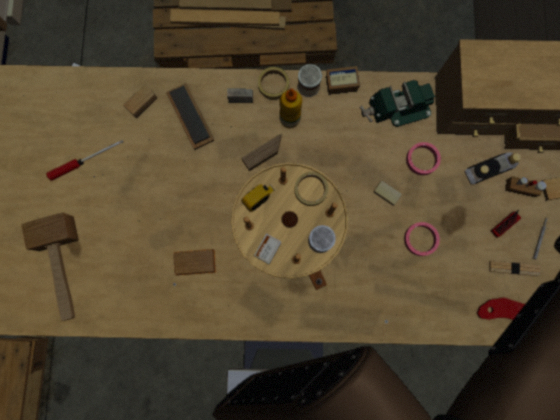

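View pics/scene0.png

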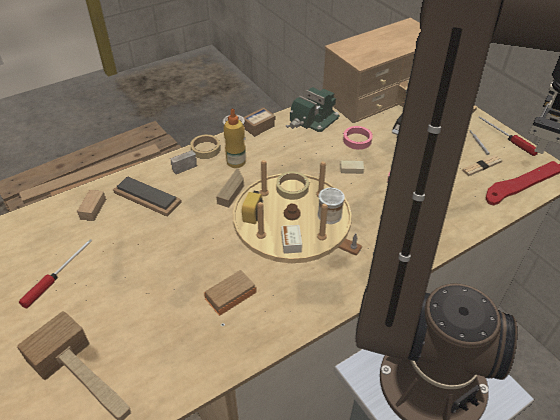

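```bash
cat > h.py <<'E'
import numpy as np,cv2
from plant import status,cams
from scipy.spatial.transform import Rotation as R
def cloud(d,K,T):
    v,u=np.mgrid[:420,:560]
    P=np.stack([(u-K[0,2])*d/K[0,0],(v-K[1,2])*d/K[1,1],d],-1)
    return (P-T[:3,3])@T[:3,:3]
def ray(u,v,z,K,T):
    "pixel onto plane of height z"
    r=np.array([(u-K[0,2])/K[0,0],(v-K[1,2])/K[1,1],1])@T[:3,:3]; c=-T[:3,:3].T@T[:3,3]
    return c+r*(z-c[2])/r[2]
E
python3 - <<'E'
from h import *
c=cams.calibration("top");K,T=c["mtx"],c["camera_from_world"]
p=cv2.imread("pics/top0.png");d=np.load("pics/top0.npy")
W=cloud(d,K,T)
b=np.zeros((420,560),bool);b[150:300,215:365]=1;b&=d>0
m=b&(W[...,2]>.05)
n,l,st,ce=cv2.connectedComponentsWithStats(m.astype(np.uint8))
for i in range(1,n):
    if st[i,4]>5:
        q=W[l==i];t=q[q[:,2]>q[:,2].max()-.012]
        print(st[i],ce[i].round(1),"top",t.mean(0).round(4),"zmax",q[:,2].max().round(3))
m=b&(W[...,2]>.026)&(W[...,2]<.05)
q=W[m]; 
cn=max(cv2.findContours((b&(W[...,2]>.03)).astype(np.uint8),0,1)[0],key=cv2.contourArea)
(x,y),ax,an=cv2.fitEllipse(cn); print(x,y,ax,ray(x,y,.04,K,T))
cv2.imwrite("pics/crop.png",cv2.resize(p[155:300,220:360],None,fx=4,fy=4,interpolation=2))
E
```

```text
[280 167   6  15  83] [282.5 173.8] top [0.68   0.0166 0.1556] zmax 0.161
[294 171  34  34 355] [310.9 187.7] top [ 0.654  -0.0636  0.0586] zmax 0.065
[241 184  29  28 480] [255.1 197. ] top [0.6214 0.0911 0.0993] zmax 0.107
[327 202  10  13  73] [331.7 208. ] top [ 0.5886 -0.1163  0.1556] zmax 0.162
[284 212  12  11  95] [289.2 217.3] top [ 0.5686 -0.0041  0.064 ] zmax 0.07
[243 216   9  12  64] [247.  221.4] top [0.5475 0.1087 0.1555] zmax 0.16
[308 225  27  28 571] [321.2 238.2] top [ 0.5085 -0.0904  0.1087] zmax 0.116
[254 233  27  31 459] [266.9 248.1] top [0.4816 0.0554 0.0667] zmax 0.074
[294 253   7   9  46] [296.8 257.2] top [ 0.4551 -0.0252  0.1555] zmax 0.162
[318 279   4   4  13] [319.4 280.6] top [ 0.3961 -0.0885  0.061 ] zmax 0.069
289.1414794921875 219.78944396972656 (114.36946105957031, 115.8297119140625) [ 0.56500613 -0.00460215  0.04      ]
```

View pics/crop.png

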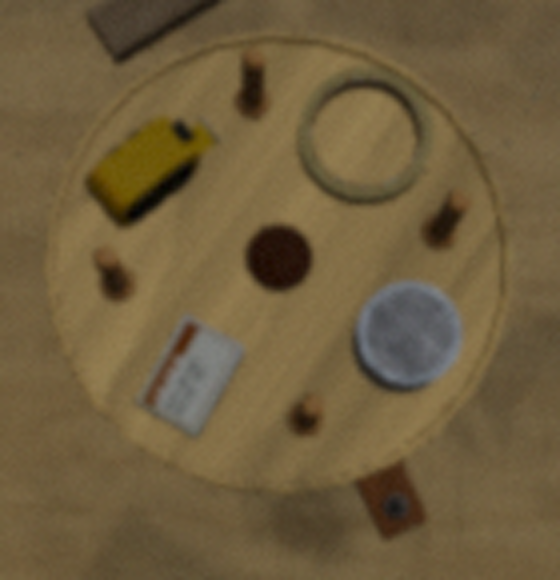

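The tray's only tin is at top-view pixel (322,239). The similar tin at (309,77) stands on the bench behind the carousel, so it isn't the one. The crop confirms a grey metal tin between the pegs at full-image (331,208) and (297,257). The pointer is at (319,280).

- **Axis:** (0.568, -0.004).
- **Angles:** tin 235.4°, pointer 206.2°, so the carousel must turn -29.2°.
- **Peg to grip:** the one at (0.5475, 0.1087), at 100.4°.

Call:
step_arm --pt "-0.2 0.2 0" --pt "-0.4 0.4 0" --pt "-0.6 0.6 0" --pt "-0.8 0.8 0" --pt "-0.9 0.9 0" --pt "-0.9 0.9 0" --pt "-0.9 0.9 0" --pt "-0.9 0.9 0" --pt "-0.9 0.9 0" --yaw '[0, 0, 0, 0, 0, 0, 0, 0, 0]' --claw '[-1, -1, -1, -1, -1, -1, -1, -1, -1]'

```text
time_s: 0.85
tcp_pos: [0.3694, -0.3754, 0.2407]
eef_rot: [-180.0, 0.0, -155.4]
contact_force: [-0.3, -0.0, 0.3]
gripper_width: 0.0876
gripper_force: 0.0
```

Call:
step_arm --pt "-0.2 0.2 0" --pt "-0.4 0.4 0" --pt "-0.6 0.6 0" --pt "-0.8 0.8 0" --pt "-0.9 0.9 0" --pt "-0.9 0.9 0" --pt "-0.9 0.9 0" --pt "-0.9 0.9 0" --pt "-0.9 0.9 0" --yaw '[0, 0, 0, 0, 0, 0, 0, 0, 0]' --claw '[-1, -1, -1, -1, -1, -1, -1, -1, -1]'

```text
time_s: 1.6
tcp_pos: [0.4583, -0.1379, 0.2402]
eef_rot: [180.0, -0.1, -155.5]
contact_force: [-0.5, -0.3, 0.4]
gripper_width: 0.0874
gripper_force: 0.0
```

Call:
step_arm --pt "-0.2 0.2 0" --pt "-0.4 0.4 0" --pt "-0.6 0.6 0" --pt "-0.8 0.8 0" --pt "-0.915 0.935 0" --pt "-0.915 0.935 0" --pt "-0.915 0.935 0" --pt "-0.915 0.935 0" --pt "-0.915 0.935 0" --pt "-0.915 0.935 0" --pt "-0.915 0.935 0" --pt "-0.915 0.935 0" --pt "-0.915 0.935 0" --pt "-0.915 0.935 0" --yaw '[-0.015, -0.03, -0.05, -0.07, -0.09, -0.11, -0.13, -0.15, -0.17, -0.19, -0.21, -0.211, -0.211, -0.211]' --claw '[-1, -1, -1, -1, -1, -1, -1, -1, -1, -1, -1, -1, -1, -1]'

```text
time_s: 2.77
tcp_pos: [0.5474, 0.1075, 0.2403]
eef_rot: [180.0, -0.0, -79.9]
contact_force: [0.4, 0.2, 0.6]
gripper_width: 0.0875
gripper_force: 0.0
```

Run:
```python
from h import *
s=status.get_state();print(s["tcp_pos"],s["eef_rot"],s["contact_force"],s["time_s"])
c=cams.calibration("wrist");K=c["mtx"];X=c["T_tool_cam"]
p,d=cams.capture("wrist");cv2.imwrite("pics/w1.png",p)
G=np.eye(4);G[:3,:3]=R.from_euler("xyz",s["eef_rot"],degrees=True).as_matrix();G[:3,3]=s["tcp_pos"]
W=cloud(d,K,np.linalg.inv(G@X))
m=(d>0)&(W[...,2]>.125)&(W[...,2]<.17)
n,l,st,ce=cv2.connectedComponentsWithStats(m.astype(np.uint8))
for i in range(1,n):
    if st[i,4]>60:
        q=W[l==i];t=q[q[:,2]>q[:,2].max()-.01];print(st[i],t.mean(0).round(4),q[:,2].max())
```

```text
[0.5473789  0.1074686  0.24034972] [ 1.79972762e+02 -1.07622510e-02 -7.98678436e+01] [0.44683632 0.23063445 0.61425024] 2.7667
[421  49  43  31 896] [ 0.4565 -0.0245  0.1538] 0.1577778503924746
[ 88  51  42  30 892] [0.6783 0.0162 0.154 ] 0.1585314964253351
[266 210  21  29 489] [0.547  0.1067 0.1541] 0.15814792723724333
```

View pics/w1.png

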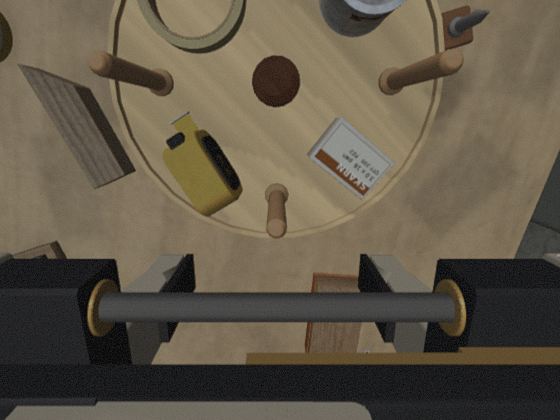

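The wrist view shows the peg at (276,225), on the fingers' centreline, with its top measured at (0.547, 0.107). The carton and tape measure are well to the sides. I'll go straight down, keeping the fingertips above the goods, and grip.

Call:
step_arm --pt "0 0 0.1" --pt "0 0 0.2" --pt "0 0 0.3" --pt "0 0 0.4" --pt "0 0 0.48" --pt "0 0 0.53" --pt "0 0 0.53" --pt "0 0 0.53" --yaw '[0, 0, 0, 0, 0, 0, 0, 0]' --claw '[-1, -1, -1, -1, -1, -1, -1, -1]'

```text
time_s: 3.48
tcp_pos: [0.5473, 0.1086, 0.1347]
eef_rot: [180.0, -0.0, -79.6]
contact_force: [0.4, 0.3, 0.6]
gripper_width: 0.0875
gripper_force: 0.0
```

Call:
step_arm --pt "0 0 0" --pt "0 0 0" --pt "0 0 0" --pt "0 0 0" --pt "0 0 0" --pt "0 0 0" --pt "0 0 0" --pt "0 0 0" --pt "0 0 0" --pt "0 0 0" --pt "0 0 0" --pt "0 0 0" --pt "0 0 0" --pt "0 0 0" --pt "0 0 0" --pt "0 0 0" --yaw '[0, 0, 0, 0, 0, 0, 0, 0, 0, 0, 0, 0, 0, 0, 0, 0]' --claw '[-0.5, -0.3, -0.1, 0.1, 0.3, 0.4, 0.5, 0.6, 0.7, 0.8, 0.9, 1, 1, 1, 1, 1]' --grip_force 25

```text
time_s: 4.82
tcp_pos: [0.5472, 0.1089, 0.1345]
eef_rot: [-180.0, 0.0, -79.5]
contact_force: [0.1, -0.1, 0.3]
gripper_width: 0.0154
gripper_force: 25.0
```

Run:
```python
from h import *
s=status.get_state();print(s)
c=np.array([.5675,-.0042]);p=s["tcp_pos"][:2]
Rm=R.from_euler("z",s["eef_rot"][2],degrees=True).as_matrix()[:2,:2]@np.diag([1,-1])
print(np.linalg.norm(p-c),np.degrees(np.arctan2(*(p-c)[::-1])))
N=18
for k in range(1,N+1):
    a=-np.radians(29.2)*(1-np.cos(np.pi*k/N))/2
    r=np.array([[np.cos(a),-np.sin(a)],[np.sin(a),np.cos(a)]])
    print((Rm.T@(c+r@(p-c)-p)/.2).round(3),round(-a/2/np.pi,4))
```

```text
{'time_s': 4.8167, 'joints': array([ 3.13584096e+01,  1.49742556e+01, -2.23968747e+01, -1.83004280e-03,
       -5.26248663e+01, -2.08859723e+01]), 'qd': array([-0.15931571, -0.03740733,  0.03980453, -0.07203659, -0.06776392,
       -0.01601358]), 'joint_torque': array([ 5.38067683e-02, -4.63913226e+01,  2.47343016e+01,  5.88421583e+00,
       -1.60382367e-01, -5.34517196e-03]), 'tcp_pos': array([0.54717805, 0.10885589, 0.13453118]), 'eef_rot': array([-1.79996778e+02,  2.78605326e-03, -7.95286735e+01]), 'contact_force': array([ 0.14064255, -0.10550001,  0.33971317]), 'moment': array([ 0.02606499, -0.07946011, -0.06705823]), 'gripper_force': 24.999921382404864, 'gripper_width': 0.015438276325162452}
0.1148678211761535 100.1901727577652
[ 0.    -0.002] 0.0006
[ 0.    -0.009] 0.0024
[ 0.   -0.02] 0.0054
[ 0.001 -0.034] 0.0095
[ 0.003 -0.052] 0.0145
[ 0.005 -0.073] 0.0203
[ 0.009 -0.096] 0.0267
[ 0.013 -0.12 ] 0.0335
[ 0.019 -0.145] 0.0406
[ 0.026 -0.169] 0.0476
[ 0.034 -0.192] 0.0544
[ 0.042 -0.214] 0.0608
[ 0.051 -0.233] 0.0666
[ 0.058 -0.25 ] 0.0716
[ 0.065 -0.263] 0.0757
[ 0.07  -0.272] 0.0787
[ 0.073 -0.278] 0.0805
[ 0.074 -0.28 ] 0.0811
```

Gripped at 25 N on the 16 mm peg. Now a slow arc of -29.2°.

Call:
step_arm --pt "0 -0.002 0" --pt "0 -0.009 0" --pt "0 -0.02 0" --pt "0.001 -0.034 0" --pt "0.003 -0.052 0" --pt "0.005 -0.073 0" --pt "0.009 -0.096 0" --pt "0.013 -0.12 0" --pt "0.019 -0.145 0" --pt "0.026 -0.169 0" --pt "0.034 -0.192 0" --pt "0.042 -0.214 0" --pt "0.051 -0.233 0" --pt "0.058 -0.25 0" --pt "0.065 -0.263 0" --pt "0.07 -0.272 0" --pt "0.073 -0.278 0" --pt "0.074 -0.28 0" --pt "0.074 -0.28 0" --pt "0.074 -0.28 0" --yaw '[0.0006, 0.0024, 0.0054, 0.0095, 0.0145, 0.0203, 0.0267, 0.0335, 0.0406, 0.0476, 0.0544, 0.0608, 0.0666, 0.0716, 0.0757, 0.0787, 0.0805, 0.0811, 0.0811, 0.0811]' --claw '[1, 1, 1, 1, 1, 1, 1, 1, 1, 1, 1, 1, 1, 1, 1, 1, 1, 1, 1, 1]'

```text
time_s: 6.48
tcp_pos: [0.6051, 0.1046, 0.1346]
eef_rot: [-180.0, 0.0, -108.7]
contact_force: [1.2, -0.3, -1.0]
gripper_width: 0.0151
gripper_force: 25.0
```

Run:
```python
from h import *
s=status.get_state();print(s["tcp_pos"],s["eef_rot"],s["contact_force"],s["gripper_width"],s["gripper_force"])
o=np.array([.5675,-.0042])
pol=lambda q:(np.linalg.norm(q[:2]-o).round(4),(np.degrees(np.arctan2(*(q[:2]-o)[::-1]))%360).round(2))
print("tcp",pol(s["tcp_pos"]))
for n in("top","scene"):
    c=cams.calibration(n);K,T=c["mtx"],c["camera_from_world"]
    p,d=cams.capture(n);cv2.imwrite(f"pics/{n}2.png",p);W=cloud(d,K,T)
    r=np.hypot(W[...,0]-o[0],W[...,1]-o[1])
    m=(d>0)&(W[...,2]>.05)&(r<.21)
    k,l,st,ce=cv2.connectedComponentsWithStats(m.astype(np.uint8))
    for i in range(1,k):
        if st[i,4]>8:
            q=W[l==i];t=q[q[:,2]>q[:,2].max()-.012];print(n,st[i],t.mean(0).round(4),pol(t.mean(0)))
    if n=="top":cv2.imwrite("pics/crop2.png",cv2.resize(p[155:300,220:360],None,fx=4,fy=4,interpolation=2))
```

```text
[0.60513728 0.10458624 0.13458329] [-1.79971337e+02  2.14181972e-02 -1.08703292e+02] [ 1.17657917 -0.31522968 -1.0252685 ] 0.01505236982812512 24.99981508939527
tcp (np.float64(0.1151), np.float64(70.92))
top [ 172  122  113  126 7535] [0.6036 0.1037 0.5616] (np.float64(0.1138), np.float64(71.49))
top [300 169   8  15  81] [ 0.6755 -0.0411  0.1554] (np.float64(0.1141), np.float64(341.14))
top [306 186  35  34 354] [ 0.6143 -0.0996  0.0593] (np.float64(0.1063), np.float64(296.13))
top [284 212  11  12  96] [ 0.568  -0.0041  0.0645] (np.float64(0.0006), np.float64(14.16))
top [325 225  11  10  65] [ 0.53   -0.1125  0.1559] (np.float64(0.1146), np.float64(250.9))
top [294 238  26  27 557] [ 0.4739 -0.0505  0.1088] (np.float64(0.1045), np.float64(206.32))
top [271 251   7   9  45] [0.4597 0.033  0.1566] (np.float64(0.1141), np.float64(160.99))
top [318 279   4   4  13] [ 0.397  -0.0892  0.0632] (np.float64(0.1905), np.float64(206.5))
scene [ 206   37   61   45 1432] [0.5956 0.1116 0.5622] (np.float64(0.1191), np.float64(76.35))
scene [ 228  127   46   93 2577] [0.5625 0.1181 0.3749] (np.float64(0.1224), np.float64(92.32))
scene [280 154   5  31 150] [ 0.673  -0.0365  0.1553] (np.float64(0.1104), np.float64(342.96))
scene [294 175  33  25 356] [ 0.6119 -0.0926  0.0584] (np.float64(0.099), np.float64(296.68))
scene [314 199  24  36 656] [ 0.4737 -0.0407  0.1086] (np.float64(0.1006), np.float64(201.28))
scene [286 204  12   9  85] [ 5.652e-01 -3.000e-04  6.420e-02] (np.float64(0.0045), np.float64(120.56))
scene [301 211   7  34 192] [0.4565 0.0374 0.1577] (np.float64(0.1186), np.float64(159.44))
scene [259 220  27  27 465] [0.5183 0.0946 0.067 ] (np.float64(0.1104), np.float64(116.47))
```

View pics/crop2.png

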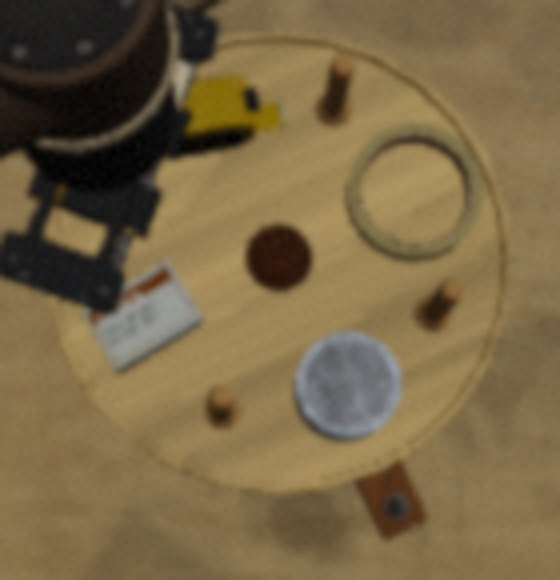

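View pics/scene2.png

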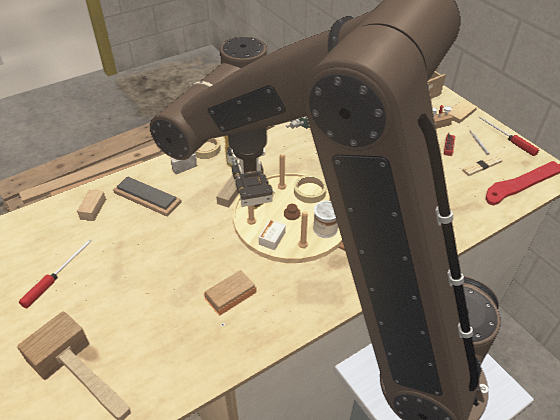

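The pictures show the tin (crop 348,385) on the line from the knob (280,258) to the pin (396,506). Its angle measures 206.3° against 206.5° for the pointer, the goods are all standing, and the peg is still gripped at 25 N. Handing in.

```bash
python3 -c "
from plant import job;print(job.close_job())"
```

```text
the job is handed in; nothing more can be done
None
```

I turned the carousel about 29° by one peg, and the filler tin now stands at the front, within about 0.3° (under 1 mm) of the pointer line. The peg is still gripped at 25 N, and the job is handed in.

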